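# Hold the washer pump's recessed overload reset in with a pin punch

### The job

The pump of the parts washer has tripped out. Take the long slim pin punch out of the punch rack, swing the small steel dust cover on the pump's control console aside, and reach the punch through the hole it guards to press the recessed overload reset button all the way in, firmly but without ramming it. The job ends holding: finish while still gripping the punch and keeping the reset fully pressed, so that the contacts can be metered meanwhile; do not press the green pump button, and leave the other punches and the parts on the bench where they are.

Things in the scene. Friction and masses are not known exactly. Their poses are not given: they have to be found in the camera images.
- console: Pump control console fixed to the bench: grey sloping-front box, 150 mm deep (x), 170 wide (y). Origin on the bench under its middle, x to its high rear. The face rises to +x at 15 degrees: 63 mm high in front, 82 over the origin, 101 at the rear. On it: reset hole with dust cover at +y, proud green button at -y, lamp and 25 mm switch at the rear. May stand left or right of the rack.
- reset_well: Mouth of the reset hole in the console's face: round, 12 mm diameter, square to the face, thin steel bezel. Origin: centre of the mouth, level with the face; z out of the face (15 degrees off vertical, leaning to the console's front), x up the slope, y along its width. The button's flat 9 mm cap sits 12 mm below the mouth when released, 18 mm when fully in. Fingers do not fit.
- reset_button (a joint): Travel of the reset button, m: 0 released, 0.006 fully in (stop). Spring: 1.5 N to start, 4.5 N when fully in; it springs back when let go.
- dust_cover (a joint): Cover angle, rad, about an axis square to the face 24 mm from the hole along reset_well's +x: 0 covers the hole, positive moves the free end to reset_well's -y; stops at +-1.6. Starts within 0.2 of 0, swings either way, stays where left (0.3 N at the post). Plate 22 mm wide, round ends, 41 mm from pivot to free end, top 4 mm above the face; the hole is clear beyond 0.8 either way.
- cover_post (a point): The cover's finger post: an upright pin 8 mm in diameter near its free end, 36 mm from the pivot, rising to 16 mm above the face. The point is on its axis, 10 mm above the face; its axes turn with the cover.
- pump_button (a joint): Travel of the green pump button, m: 0 released, 0.006 fully in. Round cap of 32 mm diameter, 84 mm to the -y side of the reset hole, standing 22 mm proud of the face.
- rack: Wooden punch rack fixed to the bench, 50 mm (x) by 200 (y), 84 high, open front and rear. Origin on the bench under its middle. Slots at y = -55, 0, +55 mm: a 14 mm hole in the top board (top at 82 mm) over a 9 mm socket with its floor 6 mm above the bench. Each holds one punch upright, tip down; which is where changes.
- pin_punch: Pin punch, dark steel, the tallest of the three: 150 mm, about 95 g. Origin: centre of its flat tip; z along its axis to the head. Pin of 6 mm diameter for 55 mm, a short shoulder, then a round 12 mm body with knurled band from 60 mm to the head. In the rack its tip is 6 mm and head 156 mm above the bench; it lifts straight out and may lean 2 degrees.
- punch_grip (a point): Point on the pin punch's axis 105 mm from its tip: where to grip it.
- centre_punch: Centre punch, 12 mm body, 115 mm long with a short cone point; not to be used. Origin: its tip, z to its head.
- taper_punch: Taper punch, 12 mm body tapering to 8 mm at the tip, 132 mm long; too thick for the reset. Origin: its tip, z to its head.
- parts_magnet: Red plastic parts magnet dish, 150 mm across, 30 high; origin under its middle. Leave alone.
- spring_compressor: Steel clutch spring compressor, a bridge frame 50 by 200 mm with a central screw and T handle, 206 mm high; origin under its middle. Leave alone.
- sprocket_big: Matte black sprocket lying flat, 150 mm across, 10 mm high; origin under its middle. Leave alone.
- sprocket_small: Matte black sprocket lying flat, 124 mm across, 10 mm high; origin under its middle. Leave alone.

How it is judged:
By the outcome, as a careful person would: the job done as asked, in the order asked, and still so for the second after the job is handed in, while the arm keeps its last pose, push and grip.
It also fails if it takes over 48 s, if anything falls off the work surface, if the arm or the gripper's body presses on something with over 40 N, if the wrist force passes 120 N, or if a joint passes its speed limit or range.

### The arm

A 6-joint arm with a two-finger parallel gripper is mounted at the origin on the work surface. World frame = base frame: x ahead of the robot, y to its left, z up, the work surface at z = 0. Lengths are in m, angles in rad, forces in N, time in s.
With the tool pointing down it reaches from about 0.35 to 0.85 m from the base axis. Payload 8.1 kg.
Tool frame: the origin (TCP) lies between the finger pads, 19 mm behind the fingertips; this is the grasp point; z points along the fingers, y is the line along which they close (so a half turn about z gives the same grasp; the last joint's range is limited). The gripper opens to 93 mm and grips with 3 to 60 N. Pads are 15 mm wide; open, the fingers measure 128 mm over their backs; the gripper's body (75 mm by 188 mm) begins 65 mm behind the grasp point.
Start: joints at [-1.379, 0.13, 1.488, -0, 1.523, -0.085], TCP at [0.164, -0.577, 0.237] pointing down, gripper open.
Joint ranges: [-2.96, 2.96], [-0.89, 2.26], [0.02, 2.5], [-1.34, 4.48], [0, 2.73], [-2.66, 2.66]. Speed limits (rad/s): [2.39, 2.39, 2.79, 3.14, 3.14, 3.14].

### API

Orientations are given as a rotation vector (axis times angle).
In Python, from plant import read_state, read_camera, camera_model, close_job gives the robot as it stands. The module is installed in compiled form; this text tells all that it offers.
- The arm moves only by the tool carry_out, never from a script. Its argument "moves" is a list of rows, each an object of numbers: "jaw": the finger opening in m, from 0 to 0.093; "dx", "dy", "dz": the shift along the tool's x, y, z in m; "yaw": the turn about the tool's z in rad. In form: [{"jaw": .., "dx": .., "dy": .., "dz": .., "yaw": ..}, ...]. A call has 1 to 8 rows; each row shifts and turns the commanded pose from where the row before left it, along the tool's axes as they then stand; what a row does not reach is not made up. A row lasts 1/8 s, in which the tool goes at most 62.5 mm and 10.7 degrees, less where a joint would pass 70% of its speed; a pose out of reach is approached as far as the arm can. A call is refused whole if a number of a shift passes 0.0625 or a number of a turn 0.188, either way. A call with a gripper value outside its range is refused whole. The fingers move at their own pace and stop on an object; "grip_force" is the grip in N (left out, the last holds). Time passes only in rows, so rows that do not move let the fingers close. It gives the time, the measured TCP pose, the force, the opening and the grip force at its end, in the units of the state.
- read_state(): the state, without advancing time (a new reading comes with each control period).
- read_camera(name): name is "scene" or "top"; returns the picture (384x512x3 uint8, red, green, blue); there is no depth.
- camera_model(name): a dict with "camera_matrix" (3x3 intrinsics, pixels), "k1" (the pictures are not rectified: a ray, as slopes to the right and down, at radius r is drawn at 1 + k1 r^2 times it, then the intrinsics apply), "view" (4x4, takes a point from world to camera coordinates). Camera axes: x right, y up, looking along -z (the intrinsics and any distortion apply to the point x, -y, -z); pixel columns grow to the right and rows downward; lengths in m; the calibration is good to about 2 mm. A picture is of the moment at which its call begins. camera_model takes no time and is no camera call.
- close_job(): hands the job in; it is judged then, once.
The state is a dict: "t": time; "q": joint angles; "dq": joint speeds; "joint_torque": joint torques, N m; "tool_pos": TCP position; "orientation": TCP orientation; "force": force on the tool from outside, world axes, zero at the start; "wrist_torque": the same for the moment, N m; "opening": finger opening in m; "gripper_force": force on a finger pad.
Only numpy, scipy, OpenCV 4.12 (cv2) and the standard library are available. Lean on these libraries where they do the work, as an engineer would, in place of code of your own. Each camera call takes 0.05 s, during which the arm holds its last target. There are 200 camera calls.

## Working session

There is one attempt and no reset: what is moved stays moved. The work goes in short steps, Python scripts to look and compute and a tool call to move; the robot and the scene stay as the last step left them, time stands still between calls to the robot, and variables do not carry over. Pictures are saved under pics/ and viewed, at most 10 in all, crops included, and the job is handed in when it is done.

Besides the shell and the picture viewer there is one more tool, called after ">>>" as name(argument=value, ...), one argument or row to a line, values as JSON. carry_out: Moves the arm, as the interface text tells. Its arguments: {"type":"object","properties":{"moves":{"type":"array","items":{"type":"object","properties":{"jaw":{"type":"number"},"dx":{"type":"number"},"dy":{"type":"number"},"dz":{"type":"number"},"yaw":{"type":"number"}}}},"grip_force":{"type":"number"}},"required":["moves"]}

```bash
mkdir -p pics
cat > h.py <<'E'
import numpy as np, cv2
from plant import *
def ray(cam,u,v):
    m=camera_model(cam);K=np.array(m["camera_matrix"]);V=np.array(m["view"])
    d=np.array([(u-K[0,2])/K[0,0],(v-K[1,2])/K[1,1]]);s=d.copy()
    for _ in range(20): s=d/(1+m["k1"]*(s@s))
    R=V[:3,:3];c=-R.T@V[:3,3];w=R.T@np.array([s[0],-s[1],-1]);return c,w/np.linalg.norm(w)
def onz(cam,u,v,z):
    c,w=ray(cam,u,v);return c+w*(z-c[2])/w[2]
def tri(a,b):
    (c1,w1),(c2,w2)=ray("top",*a),ray("scene",*b)
    s=np.linalg.lstsq(np.c_[w1,-w2],c2-c1,rcond=None)[0]
    p,q=c1+s[0]*w1,c2+s[1]*w2;return (p+q)/2,np.linalg.norm(p-q)
def proj(cam,p):
    m=camera_model(cam);K=np.array(m["camera_matrix"]);V=np.array(m["view"])
    c=V[:3,:3]@np.array(p)+V[:3,3];s=np.array([c[0]/-c[2],-c[1]/-c[2]]);s=s*(1+m["k1"]*(s@s))
    return np.array([K[0,0]*s[0]+K[0,2],K[1,1]*s[1]+K[1,2]])
def snap(cam,name,box=None,f=1):
    im=read_camera(cam)[:,:,::-1].copy()
    cv2.imwrite(f"raw_{cam}.png",im)
    if box: im=im[box[1]:box[3],box[0]:box[2]]
    cv2.imwrite(f"pics/{name}.png",cv2.resize(im,None,fx=f,fy=f,interpolation=cv2.INTER_CUBIC))
E
python3 -c "
from h import *
snap('top','t1',None,1.5);snap('scene','s1',None,1.5)
for c in('top','scene'):print(ray(c,256,192),camera_model(c)['camera_matrix'])
print(read_state())"
```

```text
(array([0.21027161, 0.01931368, 1.54474411]), array([ 0.15764616, -0.02604767, -0.98715207])) [[400.31464192   0.         253.48775309]
 [  0.         400.31464192 195.56069933]
 [  0.           0.           1.        ]]
(array([ 1.1192687 , -0.85030561,  1.12008302]), array([-0.44597351,  0.57038219, -0.68976212])) [[491.24403818   0.         258.26683982]
 [  0.         491.24403818 190.85036612]
 [  0.           0.           1.        ]]
{'t': 0.1, 'q': array([-1.37937217e+00,  1.31071736e-01,  1.48916147e+00,  5.79906280e-06,
        1.52298568e+00, -8.54018675e-02]), 'dq': array([-1.74218121e-03, -1.06700984e-03, -3.53443933e-03, -4.28490071e-05,
       -8.42199082e-04, -1.65241897e-03]), 'joint_torque': array([-3.99477794e-04, -5.61341536e+01, -4.93095767e+01,  7.67460745e-02,
        2.90790852e-02, -8.36423624e-05]), 'tool_pos': array([ 0.16391446, -0.57668437,  0.23650551]), 'orientation': array([-3.10993843e+00, -4.33225643e-01,  1.26202167e-04]), 'force': array([0.12454339, 0.25790194, 0.62297271]), 'wrist_torque': array([0.0282256 , 0.0044041 , 0.01117807]), 'gripper_force': 0.0, 'opening': 0.09298125478763643}
```

View pics/t1.png

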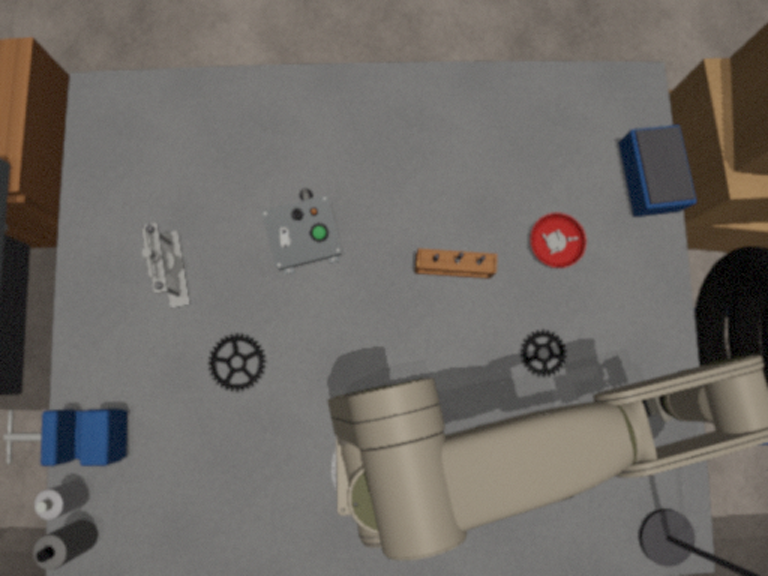

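View pics/s1.png

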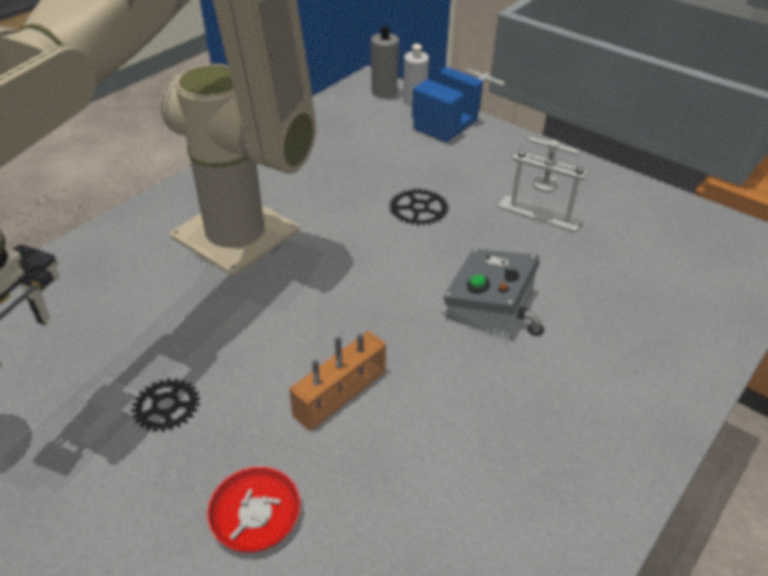

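The top picture shows the console at about (303,232)/1.5, the rack at (455,262)/1.5, and its middle punch tallest in the scene view (338,350)/1.5. Now enlarged crops.

```bash
python3 -c "
from h import *
a=cv2.imread('raw_top.png');b=cv2.imread('raw_scene.png')
f=lambda i,x,y,w,h:cv2.resize(i[y:y+h,x:x+w],(400,300),interpolation=cv2.INTER_CUBIC)
# all crops 80x60 at 5x
cv2.imwrite('pics/c1.png',np.vstack([np.hstack([f(a,165,122,80,60),f(a,265,145,80,60)]),np.hstack([f(b,290,160,80,60),f(b,187,215,80,60)])]))
"
```

```text
(no output)
```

View pics/c1.png

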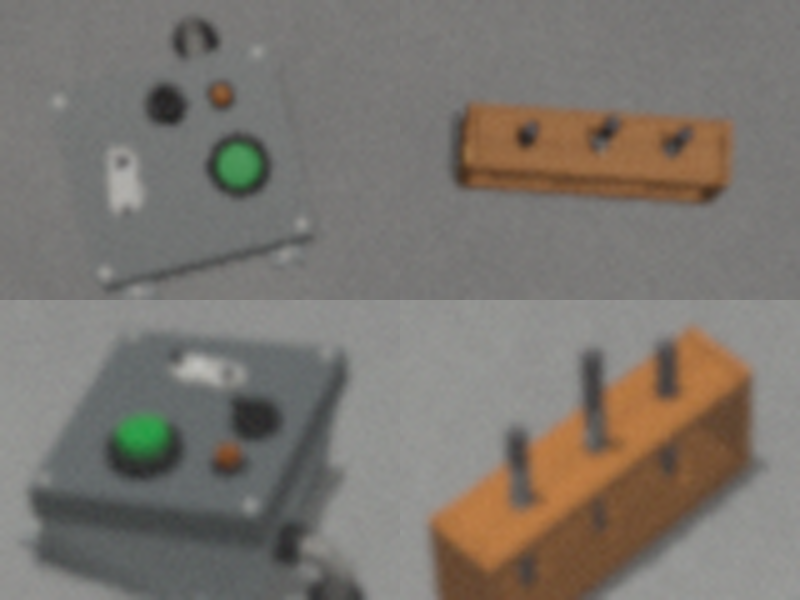

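Crops: console bolts at (58,101),(257,51),(302,224),(105,272), green cap (238,165), cover pivot (122,160) with free end (125,208); the rack's middle slot holds the tallest punch, head near (192,50) of the lower right crop.

```bash
cat > m.py <<'E'
from h import *
T=lambda x,y,o=(165,122):((x-2)/5+o[0],(y-2)/5+o[1])
P=lambda x,y,z:onz('top',*T(x,y),z)
rl,rr,fr,fl=P(58,101,.0985),P(257,51,.0985),P(302,224,.067),P(105,272,.067)
c=(rl+rr+fr+fl)/4; print('bolts',rl,rr,fr,fl,'c',c)
ex=(rl+rr-fr-fl);ey=(rl+fl-rr-fr);print('yaw',np.arctan2(ex[1],ex[0]),np.arctan2(-ey[0],ey[1]),np.linalg.norm(ex)/2,np.linalg.norm(ey)/2)
yaw=np.arctan2(-ey[0],ey[1])
g=P(238,165,.1);pv=P(122,160,.09);fe=P(125,210,.08)
R=np.array([[np.cos(yaw),np.sin(yaw)],[-np.sin(yaw),np.cos(yaw)]])
for n,p in(('green',g),('pivot',pv),('free',fe)):print(n,p,'local',R@(p-c)[:2])
o=(265,145)
Q=lambda x,y,z:onz('top',*T(x,y,o),z)
print('rack',[Q(*p,.084)[:2].round(4) for p in((68,103),(332,120),(327,187),(62,177))])
print('holes',[Q(*p,.082)[:2].round(4) for p in((123,143),(200,147),(270,153))])
print('head',Q(210,125,.156), tri(T(210,125,o),T(192,52,(187,215))))
E
python3 m.py
```

```text
bolts [0.63848043 0.27371688 0.0985    ] [0.67345242 0.12459184 0.0985    ] [0.54699429 0.09453182 0.067     ] [0.51378932 0.24328546 0.067     ] c [0.59317911 0.1840315  0.08275   ]
yaw 0.23635660435966238 0.2249995671646428 0.1329512645804762 0.1527905485151097
green [0.5854331  0.13958498 0.1       ] local [-0.01746705 -0.04159802]
pivot [0.59408184 0.22707223 0.09      ] local [0.01048261 0.04175445]
free [0.55809969 0.22629207 0.08      ] local [-0.02476663  0.04902179]
rack [array([ 0.543 , -0.1051]), array([ 0.5255, -0.3032]), array([ 0.4745, -0.2965]), array([ 0.4868, -0.0986])]
holes [array([ 0.5119, -0.1453]), array([ 0.5075, -0.2029]), array([ 0.5017, -0.2554])]
head [ 0.50825867 -0.19961081  0.156     ] (array([ 0.50911431, -0.20068201,  0.15082346]), np.float64(0.0007210807553341383))
```

>>> carry_out(
  moves=[
    {"yaw": -0.172},
    {"yaw": -0.172},
    {"yaw": -0.172},
    {"yaw": -0.172},
    {"yaw": -0.172},
    {"yaw": -0.172},
    {"yaw": -0.172},
    {"yaw": -0.005},
  ],
)

```text
invalid input at $.moves[0]: expected keys jaw, dx, dy, dz, yaw
```

>>> carry_out(
  moves=[
    {"dx": 0.045,"dy": 0.0345},
    {"dx": 0.045,"dy": 0.0345},
    {"dx": 0.045,"dy": 0.0345},
    {"dx": 0.045,"dy": 0.0345},
    {"dx": 0.045,"dy": 0.0345},
    {"dx": 0.045,"dy": 0.0345},
    {"dx": 0.045,"dy": 0.0345},
    {"dx": 0.0},
  ],
)

```text
invalid input at $.moves[0]: expected keys jaw, dx, dy, dz, yaw
```

>>> carry_out(
  moves=[
    {"jaw": 0.093,"dx": 0,"dy": 0,"dz": 0,"yaw": -0.172},
    {"jaw": 0.093,"dx": 0,"dy": 0,"dz": 0,"yaw": -0.172},
    {"jaw": 0.093,"dx": 0,"dy": 0,"dz": 0,"yaw": -0.172},
    {"jaw": 0.093,"dx": 0,"dy": 0,"dz": 0,"yaw": -0.172},
    {"jaw": 0.093,"dx": 0,"dy": 0,"dz": 0,"yaw": -0.172},
    {"jaw": 0.093,"dx": 0,"dy": 0,"dz": 0,"yaw": -0.172},
    {"jaw": 0.093,"dx": 0,"dy": 0,"dz": 0,"yaw": -0.172},
    {"jaw": 0.093,"dx": 0,"dy": 0,"dz": 0,"yaw": -0.005},
  ],
)

```text
t: 1.1
tool_pos: [0.164, -0.5769, 0.2369]
orientation: [-2.314, -2.124, -0.001]
force: [-0.4, -0.3, 0.7]
opening: 0.093
gripper_force: 0.0
```

>>> carry_out(
  moves=[
    {"jaw": 0.093,"dx": 0.045,"dy": 0.0345,"dz": 0,"yaw": 0},
    {"jaw": 0.093,"dx": 0.045,"dy": 0.0345,"dz": 0,"yaw": 0},
    {"jaw": 0.093,"dx": 0.045,"dy": 0.0345,"dz": 0,"yaw": 0},
    {"jaw": 0.093,"dx": 0.045,"dy": 0.0345,"dz": 0,"yaw": 0},
    {"jaw": 0.093,"dx": 0.045,"dy": 0.0345,"dz": 0,"yaw": 0},
    {"jaw": 0.093,"dx": 0.045,"dy": 0.0345,"dz": 0,"yaw": 0},
    {"jaw": 0.093,"dx": 0.045,"dy": 0.0345,"dz": 0,"yaw": 0},
    {"jaw": 0.07,"dx": 0,"dy": 0,"dz": 0,"yaw": 0},
  ],
)

```text
t: 2.1
tool_pos: [0.4334, -0.2808, 0.2373]
orientation: [-2.312, -2.126, -0.001]
force: [-1.1, -0.7, 1.0]
opening: 0.087
gripper_force: 0.0
```

```bash
cat >> h.py <<'E'
from scipy.spatial.transform import Rotation as Ro
def st(goal=None):
    s=read_state();R=Ro.from_rotvec(s["orientation"]).as_matrix()
    print("t",round(s["t"],2),"p",s["tool_pos"].round(4),"psi",np.arctan2(R[1,0],R[0,0]).round(4),"F",s["force"].round(2),"op",round(s["opening"],4),"gf",round(s["gripper_force"],1),"q6",s["q"][5].round(2))
    if goal is not None: print("tool delta",(R.T@(np.array(goal)-s["tool_pos"])).round(4))
E
python3 -c "
from h import *
st([.5085,-.201,.111])"
```

```text
t 2.1 p [ 0.4334 -0.2808  0.2373] psi 1.487 F [-1.14 -0.69  1.02] op 0.087 gf 0.0 q6 -0.59
tool delta [0.0856 0.0681 0.1264]
```

>>> carry_out(
  moves=[
    {"jaw": 0.06,"dx": 0.043,"dy": 0.034,"dz": 0,"yaw": 0},
    {"jaw": 0.06,"dx": 0.0426,"dy": 0.0341,"dz": 0,"yaw": 0},
    {"jaw": 0.06,"dx": 0,"dy": 0,"dz": 0.05,"yaw": 0},
    {"jaw": 0.05,"dx": 0,"dy": 0,"dz": 0,"yaw": 0},
    {"jaw": 0.05,"dx": 0,"dy": 0,"dz": 0,"yaw": 0},
  ],
)

```text
t: 2.72
tool_pos: [0.5061, -0.2054, 0.1885]
orientation: [2.316, 2.122, -0.0]
force: [0.1, -0.5, -0.0]
opening: 0.0509
gripper_force: 0.0
```

```bash
python3 -c "
from h import *
st([.5085,-.201,.111])
snap('scene','s2',(175,170,275,245),5);snap('top','t2',(245,120,345,195),5)
a=cv2.imread('pics/s2.png');b=cv2.imread('pics/t2.png')
cv2.imwrite('pics/c2.png',cv2.resize(np.hstack([a,b]),(800,300)))"
```

```text
t 2.73 p [ 0.5061 -0.2054  0.1885] psi 1.4831 F [ 0.07 -0.5  -0.01] op 0.0509 gf 0.0 q6 -0.39
tool delta [0.0046 0.002  0.0775]
```

View pics/c2.png

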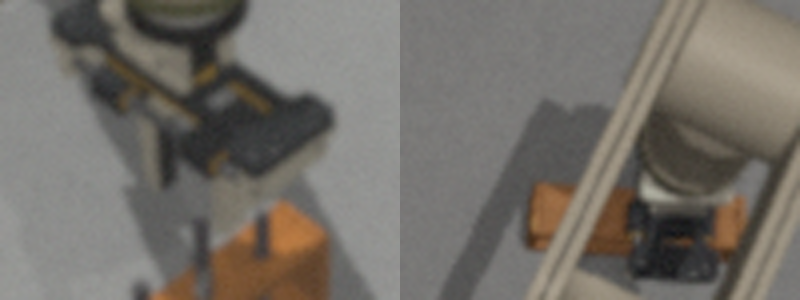

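The left crop shows the two fingers above and on either side of the middle punch at (200,225). Going down and gripping.

>>> carry_out(
  moves=[
    {"jaw": 0.05,"dx": 0.004,"dy": 0.002,"dz": 0.0,"yaw": 0},
    {"jaw": 0.05,"dx": 0,"dy": 0,"dz": 0.04,"yaw": 0},
    {"jaw": 0.05,"dx": 0,"dy": 0,"dz": 0.0375,"yaw": 0},
    {"jaw": 0.02,"dx": 0,"dy": 0,"dz": 0,"yaw": 0},
    {"jaw": 0.0,"dx": 0,"dy": 0,"dz": 0,"yaw": 0},
    {"jaw": 0.0,"dx": 0,"dy": 0,"dz": 0,"yaw": 0},
    {"jaw": 0.0,"dx": 0,"dy": 0,"dz": 0,"yaw": 0},
    {"jaw": 0.0,"dx": 0,"dy": 0,"dz": 0,"yaw": 0},
  ],
  grip_force=12,
)

```text
t: 3.82
tool_pos: [0.5096, -0.2009, 0.1112]
orientation: [2.312, 2.124, 0.001]
force: [-0.2, -0.1, 5.2]
opening: 0.0117
gripper_force: 12.0
```

>>> carry_out(
  moves=[
    {"jaw": 0.0,"dx": 0,"dy": 0,"dz": -0.01,"yaw": 0},
    {"jaw": 0.0,"dx": 0,"dy": 0,"dz": -0.02,"yaw": 0},
    {"jaw": 0.0,"dx": 0,"dy": 0,"dz": -0.02,"yaw": 0},
    {"jaw": 0.0,"dx": 0,"dy": 0,"dz": -0.016,"yaw": 0},
    {"jaw": 0.0,"dx": 0,"dy": 0,"dz": 0,"yaw": 0},
  ],
)

```text
t: 4.45
tool_pos: [0.5099, -0.201, 0.1782]
orientation: [2.311, 2.123, 0.002]
force: [0.2, -0.4, -1.8]
opening: 0.0121
gripper_force: 12.0
```

```bash
python3 -c "
from h import *
st()
snap('scene','s3',(175,170,275,245),8)"
```

```text
t 4.45 p [ 0.5099 -0.201   0.1782] psi 1.4858 F [ 0.2  -0.39 -1.83] op 0.0121 gf 12.0 q6 -0.38
```

View pics/s3.png

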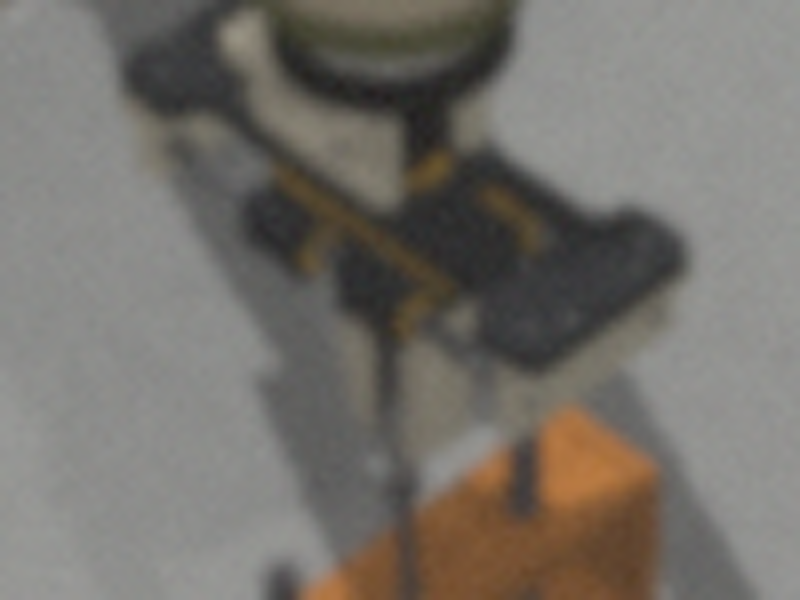

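The punch hangs upright in the grip (shaft x≈390–405), its pin still in the top board's hole. I use the hole to tilt it about 15° in the grip, to match the well.

>>> carry_out(
  moves=[
    {"jaw": 0.0,"dx": -0.004,"dy": 0,"dz": 0,"yaw": 0},
    {"jaw": 0.0,"dx": -0.004,"dy": 0,"dz": 0,"yaw": 0},
    {"jaw": 0.0,"dx": -0.004,"dy": 0,"dz": 0,"yaw": 0},
    {"jaw": 0.0,"dx": -0.004,"dy": 0,"dz": 0,"yaw": 0},
    {"jaw": 0.0,"dx": 0,"dy": 0,"dz": 0,"yaw": 0},
  ],
)

```text
t: 5.12
tool_pos: [0.5073, -0.2167, 0.1756]
orientation: [-2.314, -2.124, 0.0]
force: [0.7, 1.8, -2.4]
opening: 0.0119
gripper_force: 12.0
```

>>> carry_out(
  moves=[
    {"jaw": 0.0,"dx": -0.004,"dy": 0,"dz": 0,"yaw": 0},
    {"jaw": 0.0,"dx": -0.004,"dy": 0,"dz": 0,"yaw": 0},
    {"jaw": 0.0,"dx": -0.004,"dy": 0,"dz": 0,"yaw": 0},
    {"jaw": 0.0,"dx": -0.003,"dy": 0,"dz": 0,"yaw": 0},
    {"jaw": 0.0,"dx": 0,"dy": 0,"dz": 0,"yaw": 0},
  ],
)

```text
t: 5.75
tool_pos: [0.5062, -0.2317, 0.176]
orientation: [2.314, 2.124, -0.0]
force: [-0.2, 2.3, -1.3]
opening: 0.0115
gripper_force: 12.0
```

```bash
python3 -c "
from h import *
st()"
```

```text
t 5.75 p [ 0.5062 -0.2317  0.176 ] psi 1.4855 F [-0.18  2.27 -1.26] op 0.0115 gf 12.0 q6 -0.44
```

>>> carry_out(
  moves=[
    {"jaw": 0.0,"dx": -0.001,"dy": 0,"dz": -0.004,"yaw": 0},
    {"jaw": 0.0,"dx": -0.004,"dy": 0,"dz": -0.015,"yaw": 0},
    {"jaw": 0.0,"dx": -0.006,"dy": 0,"dz": -0.02,"yaw": 0},
    {"jaw": 0.0,"dx": -0.006,"dy": 0,"dz": -0.025,"yaw": 0},
    {"jaw": 0.0,"dx": 0,"dy": 0,"dz": -0.03,"yaw": 0},
    {"jaw": 0.0,"dx": 0,"dy": 0,"dz": -0.02,"yaw": 0},
    {"jaw": 0.0,"dx": 0,"dy": 0,"dz": 0,"yaw": 0},
  ],
  grip_force=35,
)

```text
t: 6.62
tool_pos: [0.5057, -0.2492, 0.2929]
orientation: [2.311, 2.122, 0.002]
force: [1.3, -0.2, -1.1]
opening: 0.0116
gripper_force: 35.0
```

```bash
python3 -c "
from h import *
st()
p=read_state()['tool_pos'];u=proj('scene',p);print(u)
x,y=(u-[40,25]).astype(int)
snap('scene','s4',(x,y,x+80,y+60),10);print(x,y)"
```

```text
t 6.62 p [ 0.5057 -0.2492  0.2929] psi 1.4855 F [ 1.31 -0.18 -1.05] op 0.0116 gf 35.0 q6 -0.46
[209.03830861 195.88408246]
169 170
```

View pics/s4.png

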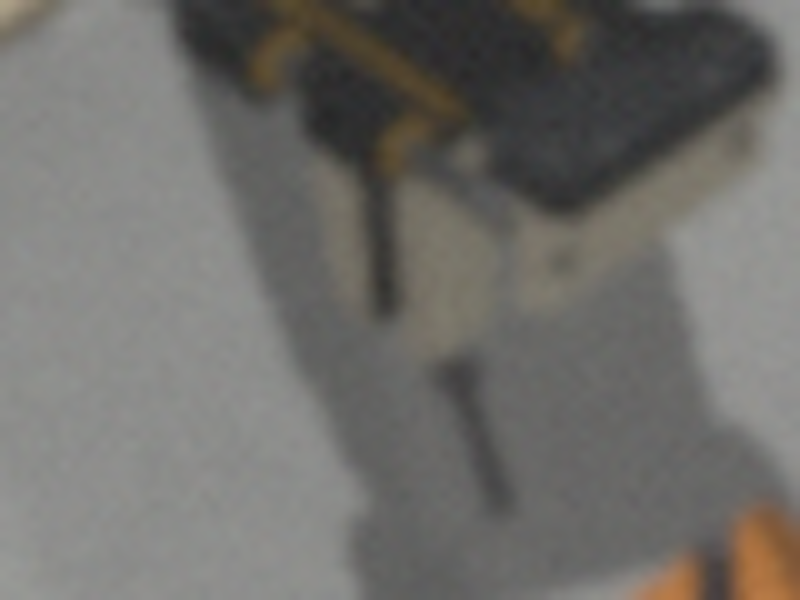

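The punch now leans in the grip, its pin tip at about (502,510) and shoulder at (455,370) in the crop.

```bash
python3 -c "
from h import *
s=read_state();p=s['tool_pos'];R=Ro.from_rotvec(s['orientation']).as_matrix();n=R[:,1]
for q in((502,508),(455,370)):
    c,w=ray('scene',q[0]/10+169-.45,q[1]/10+170-.45)
    x=c+w*((p-c)@n)/(w@n); d=R.T@(x-p);print('tool rel',d.round(4),np.degrees(np.arctan2(d[0],d[2])),np.linalg.norm(d))
yaw=.23;c=np.array([.5932,.184]);A=np.array([[np.cos(yaw),-np.sin(yaw)],[np.sin(yaw),np.cos(yaw)]])
h=c+A@[-.0127,.042];print('hole',h)
pv=np.array([.5941,.2271])
print('post est',pv+A@(np.array([-.036*np.cos(.26)*np.cos(.2),.036*np.sin(.2)])))
"
```

```text
tool rel [0.0266 0.     0.1052] 14.202275461500275 0.10850555053303133
tool rel [0.0137 0.     0.0451] 16.89342810923724 0.04716976586076023
hole [0.57125938 0.22199867]
post est [0.55927081 0.22629051]
```

```bash
cat >> h.py <<'E'
YAW=.23;HOLE=np.array([.5713,.2220,.0786]);REL=np.array([.0262,0,-.102])
A3=Ro.from_euler('z',YAW).as_matrix()
def tcp(u,v,w,hole=None):
    c,s=np.cos(np.radians(15)),np.sin(np.radians(15))
    return (HOLE if hole is None else hole)+A3@(np.array([u*c-w*s,v,u*s+w*c])-REL)
E
python3 -c "
from h import *
st(tcp(-.0143,-.0075,.035));print(tcp(-.0143,-.0075,.035))"
```

```text
t 6.67 p [ 0.5051 -0.2487  0.2909] psi 1.4857 F [-0.36  0.5  -1.25] op 0.0113 gf 35.0 q6 -0.46
tool delta [ 0.4524 -0.0185  0.0797]
[0.52523065 0.20351032 0.21070629]
```

>>> carry_out(
  moves=[
    {"jaw": 0,"dx": 0,"dy": 0,"dz": 0,"yaw": 0.1793},
    {"jaw": 0,"dx": 0,"dy": 0,"dz": 0,"yaw": 0.1793},
    {"jaw": 0,"dx": 0,"dy": 0,"dz": 0,"yaw": 0.1793},
    {"jaw": 0,"dx": 0,"dy": 0,"dz": 0,"yaw": 0.1793},
    {"jaw": 0,"dx": 0,"dy": 0,"dz": 0,"yaw": 0.1793},
    {"jaw": 0,"dx": 0,"dy": 0,"dz": 0,"yaw": 0.1793},
    {"jaw": 0,"dx": 0,"dy": 0,"dz": 0,"yaw": 0.1793},
  ],
)

```text
t: 7.55
tool_pos: [0.5041, -0.2479, 0.2879]
orientation: [-3.12, -0.352, 0.004]
force: [-0.8, 0.6, -1.2]
opening: 0.0118
gripper_force: 35.0
```

```bash
python3 -c "
from h import *
st(tcp(-.0143,-.0075,.035))"
```

```text
t 7.55 p [ 0.5041 -0.2479  0.2879] psi 0.2249 F [-0.8   0.55 -1.23] op 0.0118 gf 35.0 q6 0.8
tool delta [ 0.1215 -0.4352  0.0778]
```

>>> carry_out(
  moves=[
    {"jaw": 0,"dx": 0.0152,"dy": -0.0544,"dz": 0,"yaw": 0},
    {"jaw": 0,"dx": 0.0152,"dy": -0.0544,"dz": 0,"yaw": 0},
    {"jaw": 0,"dx": 0.0152,"dy": -0.0544,"dz": 0,"yaw": 0},
    {"jaw": 0,"dx": 0.0152,"dy": -0.0544,"dz": 0,"yaw": 0},
    {"jaw": 0,"dx": 0.0152,"dy": -0.0544,"dz": 0,"yaw": 0},
    {"jaw": 0,"dx": 0.0152,"dy": -0.0544,"dz": 0,"yaw": 0},
    {"jaw": 0,"dx": 0.0152,"dy": -0.0544,"dz": 0,"yaw": 0},
    {"jaw": 0,"dx": 0.0152,"dy": -0.0544,"dz": 0,"yaw": 0},
  ],
)

```text
t: 8.55
tool_pos: [0.5227, 0.2048, 0.2881]
orientation: [3.12, 0.362, -0.004]
force: [0.7, -0.3, -0.7]
opening: 0.0117
gripper_force: 35.0
```

>>> carry_out(
  moves=[
    {"jaw": 0,"dx": 0,"dy": 0,"dz": 0.04,"yaw": 0},
    {"jaw": 0,"dx": 0,"dy": 0,"dz": 0.02,"yaw": 0},
    {"jaw": 0,"dx": 0,"dy": 0,"dz": 0,"yaw": 0},
    {"jaw": 0,"dx": 0,"dy": 0,"dz": 0,"yaw": 0},
  ],
)

```text
t: 9.05
tool_pos: [0.5241, 0.2025, 0.2309]
orientation: [-3.121, -0.36, -0.001]
force: [-0.7, -0.6, -0.4]
opening: 0.0113
gripper_force: 35.0
```

```bash
python3 -c "
from h import *
st(tcp(-.0143,-.0075,.035))
snap('scene','s5',(290,130,370,190),5)
snap('top','t5',(165,122,245,182),5)
a=cv2.imread('pics/s5.png');b=cv2.imread('pics/t5.png')
cv2.imwrite('pics/c5.png',np.hstack([a,b]))"
```

```text
t 9.05 p [0.5241 0.2025 0.2309] psi 0.2295 F [-0.72 -0.58 -0.4 ] op 0.0113 gf 35.0 q6 1.62
tool delta [ 0.0013 -0.0007  0.0202]
```

View pics/c5.png

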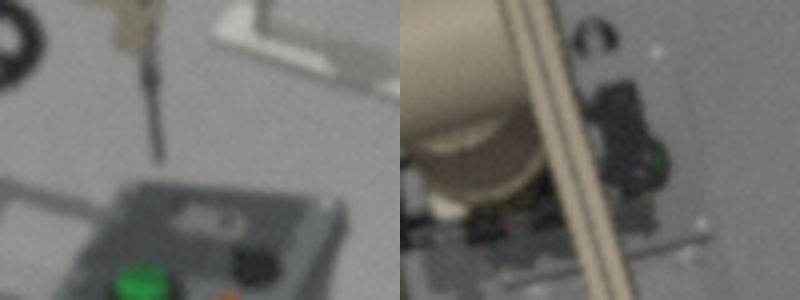

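The left crop shows the tip at about (158,161), above the front of the cover plate (180–245, 205–235); the top view is blocked by the arm.

```bash
python3 -c "
from h import *
p=read_state()['tool_pos'];t=p+A3@REL;o=np.array([290,130])
f=lambda x:((proj('scene',x)-o)*5+2).round(1)
print('pred tip',f(t))
c,w=ray('scene',(158-2)/5+290,(163-2)/5+130);n=A3[:,1];x=c+w*((p-c)@n)/(w@n);print('seen tip rel',A3.T@(x-p))
F=lambda u,v,w:tcp(u,v,w)+A3@REL
th=-.2
print('pivot',f(F(.024,0,.004)),'free',f(F(.024-.041*np.cos(th),-.041*np.sin(th),.004)),'post top',f(F(.024-.036*np.cos(th),-.036*np.sin(th),.016)),'rear end',f(F(.035,0,.004)))
g=f(F(0,-.084,.022));print('green',g)
a=cv2.imread('raw_scene.png')[130:190,290:370]
m=cv2.inRange(a,(0,90,0),(90,255,70));print(cv2.moments(m,True)['m10']/m.astype(bool).sum()*5+2,cv2.moments(m,True)['m01']/m.astype(bool).sum()*5+2)
"
```

```text
pred tip [160.3 158.6]
seen tip rel [ 2.50891138e-02  1.05568838e-16 -1.05979791e-01]
pivot [226.  221.7] free [170.8 208.4] post top [174.8 195. ] rear end [242.5 223.3]
green [140.  275.9]
140.39285714285714 283.9642857142857
```

>>> carry_out(
  moves=[
    {"jaw": 0,"dx": 0.002,"dy": -0.0007,"dz": 0.02,"yaw": 0},
    {"jaw": 0,"dx": 0.004,"dy": 0,"dz": 0.016,"yaw": 0},
    {"jaw": 0,"dx": 0.002,"dy": 0,"dz": 0.007,"yaw": 0},
    {"jaw": 0,"dx": 0,"dy": 0,"dz": 0,"yaw": 0},
    {"jaw": 0,"dx": 0,"dy": 0,"dz": 0,"yaw": 0},
  ],
)

```text
t: 9.78
tool_pos: [0.5315, 0.2058, 0.1873]
orientation: [-3.121, -0.362, -0.001]
force: [-0.1, 1.0, -0.8]
opening: 0.0113
gripper_force: 35.0
```

```bash
python3 -c "
from h import *
st(tcp(-.0143,-.0075,.010))
prev=tcp(-.0143,-.0075,.010)
for th in(-.2,-.45,-.7,-.95,-1.2,-1.4):
    c,s=np.cos(th),np.sin(th)
    u,v=np.array([-36*c+7*s,-36*s-7*c])/1000
    g=tcp(u+.024,v,.010);d=A3.T@(g-prev);print(th,(d*[1,-1,-1]).round(4));prev=g
"
```

```text
t 9.78 p [0.5315 0.2058 0.1873] psi 0.2307 F [-0.13  0.96 -0.77] op 0.0113 gf 35.0 q6 1.62
tool delta [-0.0001  0.0008  0.0007]
-0.2 [ 0.0016 -0.0078 -0.0004]
-0.45 [ 0.0012 -0.0091 -0.0003]
-0.7 [ 0.0033 -0.0085 -0.0009]
-0.95 [ 0.0052 -0.0074 -0.0014]
-1.2 [ 0.0068 -0.0058 -0.0018]
-1.4 [ 0.0063 -0.0033 -0.0017]
```

>>> carry_out(
  moves=[
    {"jaw": 0,"dx": 0.0016,"dy": -0.007,"dz": -0.0004,"yaw": 0},
    {"jaw": 0,"dx": 0.0012,"dy": -0.0091,"dz": -0.0003,"yaw": 0},
    {"jaw": 0,"dx": 0.0033,"dy": -0.0085,"dz": -0.0009,"yaw": 0},
    {"jaw": 0,"dx": 0.0052,"dy": -0.0074,"dz": -0.0014,"yaw": 0},
    {"jaw": 0,"dx": 0.0068,"dy": -0.0058,"dz": -0.0018,"yaw": 0},
    {"jaw": 0,"dx": 0.0063,"dy": -0.0033,"dz": -0.0017,"yaw": 0},
    {"jaw": 0,"dx": 0,"dy": 0,"dz": 0,"yaw": 0},
  ],
)

```text
t: 10.65
tool_pos: [0.5462, 0.2516, 0.1936]
orientation: [-3.121, -0.362, -0.001]
force: [0.2, -0.4, -1.7]
opening: 0.0118
gripper_force: 35.0
```

>>> carry_out(
  moves=[
    {"jaw": 0,"dx": -0.002,"dy": 0.004,"dz": -0.008,"yaw": 0},
    {"jaw": 0,"dx": -0.005,"dy": 0.003,"dz": -0.02,"yaw": 0},
    {"jaw": 0,"dx": -0.01,"dy": 0,"dz": -0.02,"yaw": 0},
    {"jaw": 0,"dx": 0,"dy": 0,"dz": 0,"yaw": 0},
  ],
)

```text
t: 11.15
tool_pos: [0.5316, 0.2409, 0.2454]
orientation: [-3.119, -0.361, -0.009]
force: [0.5, 0.9, -0.7]
opening: 0.0118
gripper_force: 35.0
```

```bash
python3 -c "
from h import *
st(tcp(0,0,.02))
o=(300,130)
p=read_state()['tool_pos']
snap('scene','s6',(300,130,380,190),10)
f=lambda x:((proj('scene',x)-o)*10+4.5).round(0)
F=lambda u,v,w:tcp(u,v,w)+A3@REL
print('tip',f(p+A3@REL),'hole',f(F(0,0,0)),'pivot',f(F(.024,0,.004)))"
```

```text
t 11.15 p [0.5316 0.2409 0.2454] psi 0.2306 F [ 0.46  0.89 -0.74] op 0.0118 gf 35.0 q6 1.68
tool delta [0.0027 0.0275 0.0455]
tip [311. 233.] hole [283. 447.] pivot [352. 444.]
```

View pics/s6.png

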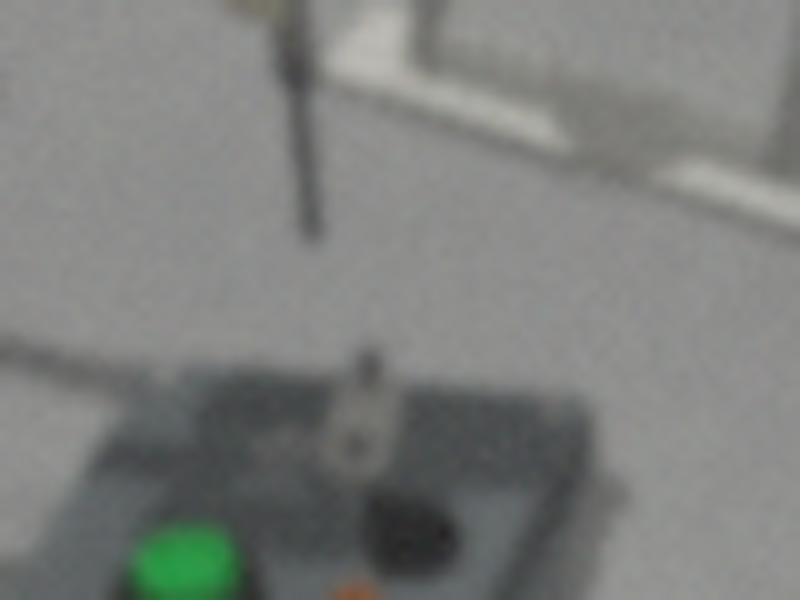

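The cover now lies swung aside (pivot at (355,442), free end with post at (370,355)); the bezel shows faintly at (280,440), agreeing with the predicted (283,447). Bringing the tip over it.

>>> carry_out(
  moves=[
    {"jaw": 0,"dx": 0.002,"dy": 0.014,"dz": 0,"yaw": 0},
    {"jaw": 0,"dx": 0.001,"dy": 0.0135,"dz": 0.015,"yaw": 0},
    {"jaw": 0,"dx": 0,"dy": 0,"dz": 0.015,"yaw": 0},
    {"jaw": 0,"dx": 0,"dy": 0,"dz": 0.012,"yaw": 0},
    {"jaw": 0,"dx": 0,"dy": 0,"dz": 0,"yaw": 0},
    {"jaw": 0,"dx": 0,"dy": 0,"dz": 0,"yaw": 0},
  ],
)

```text
t: 11.95
tool_pos: [0.5399, 0.2148, 0.1996]
orientation: [-3.12, -0.362, -0.0]
force: [0.1, -0.8, -1.1]
opening: 0.0117
gripper_force: 35.0
```

```bash
python3 -c "
from h import *
st(tcp(0,0,.02));st(tcp(0,0,.004))
P=[];I=[]
for i in range(8):
    I.append(read_camera('scene').astype(float));P.append(read_state()['tool_pos'])
p=np.mean(P,0);print(p,'delta to w=.004',(A3.T@(tcp(0,0,.004)-p)*[1,-1,-1]).round(4))
o=np.array([308,160]);a=np.mean(I,0)[160:190,308:348,::-1]
a=np.clip((a-40)*1.8,0,255).astype(np.uint8)
cv2.imwrite('pics/c7.png',cv2.resize(a,(800,600),interpolation=cv2.INTER_CUBIC))
f=lambda x:((proj('scene',x)-o)*20+9.5).round(0)
F=lambda u,v,w:tcp(u,v,w)+A3@REL
print('tip',f(p+A3@REL),'hole',f(F(0,0,0)),'pivot',f(F(.024,0,.004)),'hole+4mm u,v,w',f(F(.004,0,0)),f(F(0,.004,0)),f(F(0,0,.004)))"
```

```text
t 11.95 p [0.5399 0.2148 0.1996] psi 0.2311 F [ 0.12 -0.82 -1.12] op 0.0117 gf 35.0 q6 1.63
tool delta [ 0.0008  0.0002 -0.0003]
t 11.95 p [0.5399 0.2148 0.1996] psi 0.2311 F [ 0.12 -0.82 -1.12] op 0.0117 gf 35.0 q6 1.63
tool delta [0.005  0.0002 0.0152]
[0.54011504 0.21474533 0.20004288] delta to w=.004 [0.0048 0.     0.0156]
tip [385. 192.] hole [406. 294.] pivot [545. 288.] hole+4mm u,v,w [429. 297.] [414. 280.] [402. 274.]
```

View pics/c7.png

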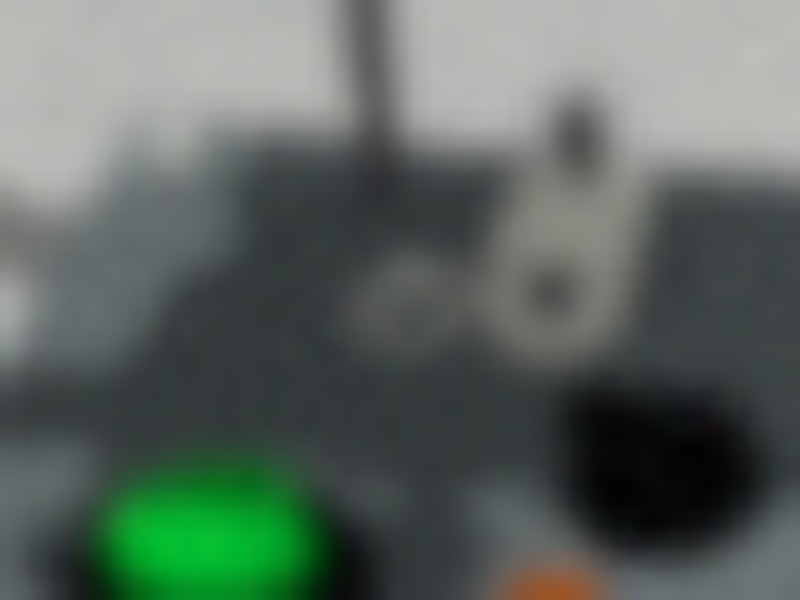

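Bezel ring centre seen at (405,304), tip at (382,194), cover clear of it; relative offset within about 1 mm of prediction. Going in along the slope normal.

>>> carry_out(
  moves=[
    {"jaw": 0,"dx": 0.0027,"dy": 0.0008,"dz": 0.008,"yaw": 0},
    {"jaw": 0,"dx": 0.0021,"dy": 0,"dz": 0.0076,"yaw": 0},
    {"jaw": 0,"dx": 0.001,"dy": 0,"dz": 0.0038,"yaw": 0},
    {"jaw": 0,"dx": 0.0008,"dy": 0,"dz": 0.0029,"yaw": 0},
    {"jaw": 0,"dx": 0.0,"dy": 0,"dz": 0,"yaw": 0},
  ],
)

```text
t: 12.98
tool_pos: [0.5463, 0.2152, 0.1768]
orientation: [3.121, 0.362, -0.001]
force: [0.0, -0.6, 0.5]
opening: 0.0116
gripper_force: 35.0
```

>>> carry_out(
  moves=[
    {"jaw": 0,"dx": 0.0005,"dy": 0,"dz": 0.0019,"yaw": 0},
    {"jaw": 0,"dx": 0.0005,"dy": 0,"dz": 0.0019,"yaw": 0},
    {"jaw": 0,"dx": 0,"dy": 0,"dz": 0,"yaw": 0},
  ],
)

```text
t: 13.35
tool_pos: [0.5473, 0.2154, 0.1731]
orientation: [3.121, 0.362, -0.001]
force: [-0.3, -0.1, -1.3]
opening: 0.0114
gripper_force: 35.0
```

>>> carry_out(
  moves=[
    {"jaw": 0,"dx": 0.0005,"dy": 0,"dz": 0.0019,"yaw": 0},
    {"jaw": 0,"dx": 0.0,"dy": 0,"dz": 0,"yaw": 0},
    {"jaw": 0,"dx": 0,"dy": 0,"dz": 0,"yaw": 0},
  ],
)

```text
t: 13.72
tool_pos: [0.5479, 0.2156, 0.1715]
orientation: [-3.121, -0.362, 0.0]
force: [-0.4, -0.1, -1.6]
opening: 0.0116
gripper_force: 35.0
```

```bash
cat >> h.py <<'E'
def avg():
    P=[];F=[]
    for i in range(5):
        read_camera('scene');s=read_state();P.append(s['tool_pos']);F.append(s['force'])
    p=np.mean(P,0);d=A3.T@(p+A3@REL-HOLE);c,n=np.cos(.2618),np.sin(.2618)
    print('tip u,v,w mm',np.round(1000*np.array([d[0]*c+d[2]*n,d[1],-d[0]*n+d[2]*c]),1),'F console',(A3.T@np.mean(F,0)).round(2),'op',s['opening'],s['t'])
E
python3 -c "
from h import *
avg()"
```

```text
tip u,v,w mm [-0.4 -0.9 -9.3] F console [ 0.35 -0.31 -0.79] op 0.011250111582605611 13.975
```

>>> carry_out(
  moves=[
    {"jaw": 0,"dx": 0.0005,"dy": 0,"dz": 0.0019,"yaw": 0},
    {"jaw": 0,"dx": 0.0005,"dy": 0,"dz": 0.0019,"yaw": 0},
    {"jaw": 0,"dx": 0,"dy": 0,"dz": 0,"yaw": 0},
  ],
)

```text
t: 14.35
tool_pos: [0.549, 0.2159, 0.1678]
orientation: [-3.121, -0.362, -0.001]
force: [-0.0, -0.6, 1.6]
opening: 0.0118
gripper_force: 35.0
```

```bash
python3 -c "
from h import *
avg()"
```

```text
tip u,v,w mm [ -0.3  -0.9 -13.1] F console [-0.31  0.27  1.66] op 0.011402606960692667 14.6
```

>>> carry_out(
  moves=[
    {"jaw": 0,"dx": 0.0005,"dy": 0,"dz": 0.0019,"yaw": 0},
    {"jaw": 0,"dx": 0.0,"dy": 0,"dz": 0.0,"yaw": 0},
    {"jaw": 0,"dx": 0,"dy": 0,"dz": 0,"yaw": 0},
  ],
)

```text
t: 14.98
tool_pos: [0.5495, 0.2159, 0.1659]
orientation: [-3.121, -0.362, -0.0]
force: [0.1, -0.4, 2.3]
opening: 0.0112
gripper_force: 35.0
```

```bash
python3 -c "
from h import *
avg()"
```

```text
tip u,v,w mm [ -0.4  -0.9 -15.1] F console [ 0.24 -0.13  2.64] op 0.011590710437864003 15.225
```

Spring contact: the force rises by about 0.5 N/mm as expected. Pressing on in small steps to the stop.

>>> carry_out(
  moves=[
    {"jaw": 0,"dx": 0.0003,"dy": 0,"dz": 0.001,"yaw": 0},
    {"jaw": 0,"dx": 0.0002,"dy": 0,"dz": 0.0009,"yaw": 0},
    {"jaw": 0,"dx": 0,"dy": 0,"dz": 0,"yaw": 0},
  ],
)

```text
t: 15.6
tool_pos: [0.55, 0.2161, 0.1644]
orientation: [-3.121, -0.362, -0.001]
force: [-0.4, -0.9, 7.0]
opening: 0.0114
gripper_force: 35.0
```

```bash
python3 -c "
from h import *
avg()"
```

```text
tip u,v,w mm [ -0.2  -0.9 -16.7] F console [-1.55  0.06  6.91] op 0.011482968634611098 15.85
```

>>> carry_out(
  moves=[
    {"jaw": 0,"dx": 0.0001,"dy": 0,"dz": 0.0005,"yaw": 0},
    {"jaw": 0,"dx": 0,"dy": 0,"dz": 0,"yaw": 0},
    {"jaw": 0,"dx": 0,"dy": 0,"dz": 0,"yaw": 0},
  ],
)

```text
t: 16.23
tool_pos: [0.5501, 0.2161, 0.1643]
orientation: [-3.121, -0.362, -0.001]
force: [-3.1, -0.6, 9.5]
opening: 0.0116
gripper_force: 35.0
```

```bash
python3 -c "
from h import *
avg()"
```

```text
tip u,v,w mm [ -0.2  -0.9 -16.9] F console [-2.83 -0.14  9.52] op 0.011424249557590135 16.475
```

>>> carry_out(
  moves=[
    {"jaw": 0,"dx": 0,"dy": 0,"dz": 0.0002,"yaw": 0},
    {"jaw": 0,"dx": 0,"dy": 0,"dz": 0,"yaw": 0},
    {"jaw": 0,"dx": 0,"dy": 0,"dz": 0,"yaw": 0},
    {"jaw": 0,"dx": 0,"dy": 0,"dz": 0,"yaw": 0},
    {"jaw": 0,"dx": 0,"dy": 0,"dz": 0,"yaw": 0},
    {"jaw": 0,"dx": 0,"dy": 0,"dz": 0,"yaw": 0},
  ],
)

```text
t: 17.23
tool_pos: [0.5501, 0.2161, 0.1643]
orientation: [-3.121, -0.362, -0.001]
force: [-3.7, -0.6, 10.2]
opening: 0.0114
gripper_force: 35.0
```

```bash
python3 -c "
from h import *
avg();print(close_job())"
```

```text
tip u,v,w mm [ -0.1  -0.9 -16.9] F console [-3.51 -0.   10.16] op 0.01146543641554346 17.475
the job is handed in; nothing more can be done
None
```

The job is handed in with the pin punch still gripped, the dust cover swung aside and the reset held at what the readings show is its stop (about 6 mm of travel, steady at about 10 N); I did not see the verdict.

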